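Clear the packing stand into its catch drawer

ROBOT

A 6-joint arm with a two-finger parallel gripper is mounted at the origin on the work surface; the furniture and walls round the work are solid. World frame = base frame: x ahead of the robot, y to its left, z up, the work surface at z = 0. Lengths are in m, angles in rad, forces in N, time in s.
With the tool pointing down it reaches from about 0.325 to 0.85 m from the base axis. Payload 15.5 kg.
Tool frame: the origin (TCP) lies between the finger pads; the fingertips stand 25 mm ahead of it and the grasp point (between the pads) lies 6 mm ahead of it (bot.tip_reach is the distance from the TCP to the fingertips, in m); z points along the fingers, y is the line along which they close (so a half turn about z gives the same grasp; the last joint's range is limited). The gripper opens to 91 mm and grips with 3 to 60 N. Pads are 32 mm wide; open, the fingers measure 118 mm over their backs; the gripper's body (76 mm by 178 mm) begins 60 mm behind the grasp point.
Start: joints at [1.202, 0.494, 1.345, -0, 1.302, -0.096], TCP at [0.168, 0.602, 0.239] pointing down, gripper open.
Joint ranges: [-2.91, 2.91], [-0.82, 2.16], [0.22, 2.67], [-1.22, 4.37], [0.12, 2.79], [-3.08, 3.08]. Speed limits (rad/s): [1.89, 1.89, 2.57, 3.01, 3.01, 3.01].

INTERFACE

Orientations are given as a unit quaternion [w, x, y, z].
In Python, from bench import bot, viewer gives the robot as it stands.
- The arm moves only by the tool move_arm, never from a script. Its argument "steps" is a list of rows, each a list of 4 numbers: the shift along the tool's x, y, z in m, then the turn about the tool's z in rad. In form: [[dx, dy, dz, roll], ...]. A call has 1 to 20 rows; each row is the pose to reach, as a shift and turn from the pose commanded when the call began, along the tool's axes at that moment; what a row does not reach only later rows make up. A row lasts 1/10 s, in which the tool goes at most 50 mm and 8.59 degrees, less where a joint would pass 70% of its speed; a pose out of reach is approached as far as the arm can. A call with a gripper value outside its range is refused whole. "jaw" is the closure in counts, from 0 (fully open) to 255 (shut), set as the call begins (left out, the last holds). The fingers move at their own pace and stop on an object; "newtons" is the grip in N (left out, the last holds). Time passes only in rows, so rows that repeat a pose let the fingers close. It gives the time, the measured TCP pose, the force, the opening and the grip force at its end, in the units of the state.
- bot.observe(): the state, without advancing time (a new reading comes with each control period).
- viewer.camera(name): name is "scene" or "top"; returns (picture, depth): 400x640x3 uint8, red, green, blue; 400x640 float32, m along the optical axis (not along the pixel's ray), 0 where there is no reading.
- viewer.calibration(name): a dict with "fov_y" (degrees; the focal length in pixels is half the picture's height over the tangent of half this angle, whatever the lens; pixels are square), "cx", "cy" (the principal point, pixels), "origin" and "attitude" of the camera in the world. Camera axes: x right, y down, z forward; pixel columns grow to the right and rows downward; lengths in m; the calibration is good to about 2 mm. A picture is of the moment at which its call begins. calibration takes no time and is no camera call.
- bot.hand_in(): hands the job in; it is judged then, once.
Trained networks look in the newest picture that a camera, given by its name, has taken for a name from the list of things; names that differ only in an ending like _2 or _b are one class to them, and where a whole thing is asked for, a point or a joint stands for the part that bears it (a point fixed in the world has none). Each returns a list of dicts, best first, with "score" (0 to 1); they miss things now and then, are a little off and sometimes report something else, mostly with a low value. They report only what shows in the picture. A call takes as long as a camera call.
- viewer.search_frame(camera, label): "position" ([column, row] in pixels, amid what is visible of it).
- viewer.spot_point(camera, label): "position" ([column, row] in pixels: a listed point, or the origin of a listed thing).
The state is a dict: "t": time; "qpos": joint angles; "joint_velocities": joint speeds; "joint_torque": joint torques, N m; "eef_pos": TCP position; "tcp_rot": TCP orientation; "contact_force": force on the tool from outside, world axes, zero at the start; "ft_torque": the same for the moment, N m; "grip_width": opening from 0.0 (shut) to 1.0 (fully open); "grasp_force": force on a finger pad.
Only numpy, scipy, OpenCV 4.12 (cv2) and the standard library are available. Lean on these libraries where they do the work, as an engineer would, in place of code of your own. Each camera call takes 0.05 s, during which the arm holds its last target. There are 200 camera calls.

TASK

Clear the low packing stand: first pull its catch drawer out to the stop, then push the used marker over the open front edge so that it drops into the drawer's wide right compartment, and after that slide the wooden order tally sideways into line with the posting slot and push it through so that it drops into the left compartment. Finally push the drawer fully home with both things inside. Slide the marker and the tally along the deck without picking them up, and leave the timer on the deck and the spice jar and the mug beside it where they stand.

Things in the scene. Friction and masses are not known exactly. Their poses are not given: they have to be found in the camera images.
- stand: Fixed plywood packing stand, 160 (x) x 430 (y) mm, flat deck at z = 90. Origin: centre of its underside; own x from front to back, y to the left. Deck's front edge at x = -80, open from y = -215 to 40; from 40 to 215 it carries a 6 mm thick fence (x -80 to -74, top z 120) with the posting slot. May stand a little turned.
- slot_mid (a point): Middle of the posting slot in the fence, at stand (-77, 100, 98.5) mm, axes as the stand's. Opening 90 mm wide (y), 17 mm high, sill level with the deck. Fence 6 mm thick: once a plate's rear edge is pushed up to the fence it tips over the deck's edge and falls.
- catch_drawer (a joint): Slide of the open-topped drawer under the deck, in m: 0 = fully home, 0.09 = out at its stop towards the stand's front (stand -x, to the robot). Friction about 1.5 N; stays where it is left; starts home or up to 8 mm out.
- pull_top (a point): Middle of the top edge of the drawer's upright steel pull plate, 10 thick (stand x) x 45 wide (y) mm, top 45 mm above the deck (z = 135); moves with the drawer; axes as the stand's. Drawer home: at stand (-85, 5, 135), its rear face level with the deck's front edge; can be pinched from above, one finger over the deck.
- bin_left (a point): Middle of the floor of the drawer's left compartment (inside 92 in x by 151 in y, walls 60 mm high); moves with the drawer; axes as the stand's. With the drawer out it lies below the posting slot.
- bin_right (a point): Middle of the floor of the drawer's right compartment (inside 92 in x by 231 in y, walls 60 mm high); moves with the drawer; axes as the stand's. With the drawer out it lies below the open part of the front edge.
- tally_mid (a point): Centre of the order tally: loose brown wooden plate 50 (own x) x 80 (own y) x 8 mm, about 50 g, lying flat on the left of the deck, 30 to 60 mm left of the slot's middle so that it must be slid across; roughly square to the stand, its 80 mm side along the front edge, as it passes the slot. Own z up.
- marker_mid (a point): Centre of the used felt marker, white with a dark cap, 17 x 128 (own y) x 18 mm, about 14 g; lies on the right part of the deck roughly along the front edge; does not roll. Own z up.
- spice_jar: Bystander: small round jar 45 mm across, 108 mm high, on the table left of the stand. Origin: centre of its underside.
- timer: Bystander: small upright timer 26 x 70 x 64 mm standing on the right end of the deck, its long side front to back. Origin: centre of its underside.
- mug: Bystander: mug 83 mm across, 115 mm over its handle, 86 mm high, on the table right of the stand. Origin: under the middle of its extent.

How it is judged:
By the outcome, as a careful person would: the job done as asked, in the order asked, and still so for the second after the job is handed in, with the robot touching nothing.
It also fails if it takes over 72 s, if anything falls off the work surface, if the arm or the gripper's body presses on something with over 40 N, if the wrist force passes 120 N, or if a joint passes its speed limit or range.

## Working session

There is one attempt and no reset: what is moved stays moved. The work goes in short steps, Python scripts to look and compute and a tool call to move; the robot and the scene stay as the last step left them, time stands still between calls to the robot, and variables do not carry over. Pictures are saved under pics/ and viewed, at most 10 in all, crops included, and the job is handed in when it is done.

Besides the shell and the picture viewer there is one more tool, called after "Emit:" in YAML: its name, and indented under it one key for each argument. move_arm: Moves the arm, as the interface text tells. Its arguments: {"type":"object","properties":{"steps":{"type":"array","items":{"type":"array","items":{"type":"number"}}},"jaw":{"type":"number"},"newtons":{"type":"number"}},"required":["steps"]}

```bash
mkdir -p pics; ls
cat > h.py <<'E'
import numpy as np, cv2
from bench import bot, viewer
from scipy.spatial.transform import Rotation as R
def calib(n):
    c=viewer.calibration(n); f=200/np.tan(np.radians(c['fov_y'])/2)
    a=np.array(c['attitude'],float)
    M=a if a.shape==(3,3) else R.from_quat(np.r_[a[1:],a[0]]).as_matrix()
    return f,c['cx'],c['cy'],np.array(c['origin']),M
def ray(n,p,z):
    "world point on pixel ray at height z"
    f,cx,cy,o,M=calib(n); d=M@np.array([(p[0]-cx)/f,(p[1]-cy)/f,1]); return o+d*(z-o[2])/d[2]
def cloud(n,D):
    f,cx,cy,o,M=calib(n); v,u=np.mgrid[:D.shape[0],:D.shape[1]]
    return (np.stack([(u-cx)/f*D,(v-cy)/f*D,D],-1))@M.T+o
def proj(n,P):
    f,cx,cy,o,M=calib(n); q=(np.array(P)-o)@M; return q[...,:2]/q[...,2:]*f+[cx,cy]
E
python3 - <<'E'
from h import *
s=bot.observe(); print(s)
for n in('scene','top'):
    print(n,viewer.calibration(n))
    p,d=viewer.camera(n); cv2.imwrite(f'pics/{n}0.png',p[...,::-1]); np.save(f'{n}0.npy',d)
Z=dict(slot_mid=.0985,pull_top=.135,tally_mid=.094,marker_mid=.099,timer=.09,spice_jar=0,mug=0,stand=0)
for n in('top',):
  for l,z in Z.items():
    r=viewer.spot_point(n,l)
    for e in r[:2]: print(n,l,round(e['score'],2),np.round(e['position'],1),ray(n,e['position'],z).round(4))
E
```

```text
pics
{'t': 0.0, 'qpos': array([ 1.20248258e+00,  4.94175321e-01,  1.34612158e+00, -4.19300396e-06,
        1.30248920e+00, -9.54574398e-02]), 'joint_velocities': array([ 2.55628587e-05, -5.93520146e-04, -1.57388106e-03, -1.37035701e-03,
       -1.68113717e-03, -9.09291377e-04]), 'joint_torque': array([ 5.10712634e-04, -8.78802609e+01, -3.81856155e+01,  7.04382872e-02,
        5.33884065e-02, -1.64475068e-04]), 'eef_pos': array([0.16827591, 0.60156544, 0.23834637]), 'tcp_rot': array([-1.35167956e-04,  1.36004758e-01,  9.90708004e-01, -5.81217264e-04]), 'contact_force': array([-0.14081193,  0.0865748 ,  0.04890483]), 'ft_torque': array([-0.07442472, -0.013376  , -0.0304083 ]), 'grasp_force': 0.0, 'grip_width': 1.0020620648305885}
scene {'fov_y': 53.777208463933384, 'cx': 311.4728898581478, 'cy': 202.09774811319204, 'origin': array([-0.15331367, -0.70509418,  0.65291871]), 'attitude': array([-0.45609752,  0.7929409 , -0.34992711,  0.20191778])}
top {'fov_y': 48.901420017677175, 'cx': 329.49967576297365, 'cy': 201.09032857285038, 'origin': array([ 0.46059518, -0.04266146,  1.5539819 ]), 'attitude': array([ 0.02528933, -0.69934163,  0.71378998, -0.02802853])}
top slot_mid 0.59 [269.1 212.2] [0.5377 0.1512 0.0985]
top pull_top 0.52 [299.5 217.1] [0.5179 0.0485 0.135 ]
top tally_mid 0.58 [255.2 193. ] [0.6029 0.1975 0.094 ]
top marker_mid 0.67 [319.3 183.2] [ 0.6308 -0.0167  0.099 ]
top timer 0.56 [357.2 187.8] [ 0.6139 -0.1431  0.09  ]
top spice_jar 0.53 [212.4 237.8] [0.4568 0.3646 0.    ]
top mug 0.8 [435.6 208. ] [ 0.5458 -0.4251  0.    ]
top stand 0.77 [299.2 191.1] [0.6157 0.0569 0.    ]
top stand 0.43 [435.3 206.7] [ 0.5504 -0.4242  0.    ]
```

Run:
```python
from h import *
t=cv2.imread('pics/top0.png'); c=cv2.resize(t[140:270,170:370],None,fx=4,fy=4,interpolation=cv2.INTER_CUBIC); cv2.imwrite('pics/topc.png',c)
d=np.load('top0.npy'); P=cloud('top',d)
# deck plane points
m=(abs(P[...,2]-.09)<.004)&(P[...,0]>.45)&(P[...,0]<.8)&(abs(P[...,1])<.4)
pts=P[m][:,:2].astype(np.float32); print(len(pts),cv2.minAreaRect(pts), np.median(P[m][:,2]))
```

```text
2956 ((0.5857889652252197, -0.02121785283088684), (0.18276675045490265, 0.7419324517250061), 5.111952781677246) 0.09096200614622985
```

View pics/topc.png

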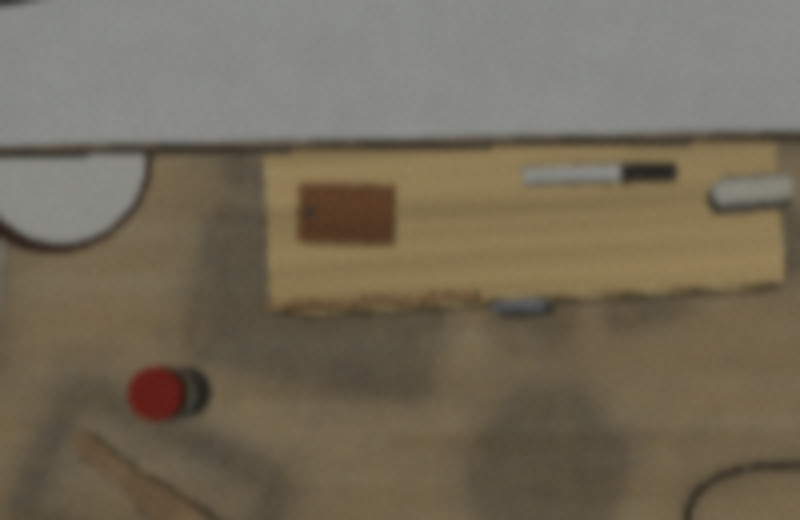

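View pics/scene0.png

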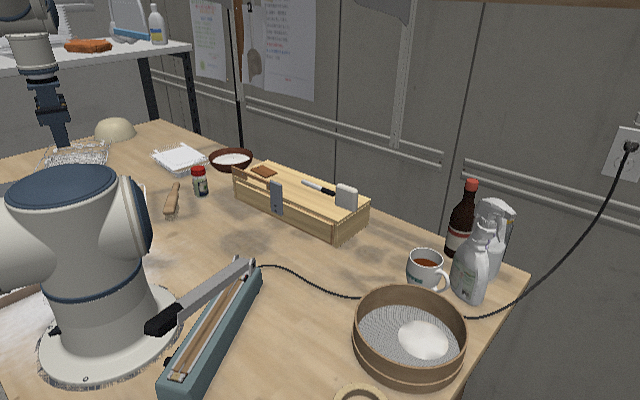

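Run:
```python
from h import *
P=cloud('top',np.load('top0.npy'))
c=lambda x,y:(170+(x-1.5)/4,140+(y-1.5)/4)
for r,col in((150,250),(165,250),(174,250),(174,330),(165,330)): print('gray',P[r,col].round(3))
# along columns: x,z profile
for col in (300,): print(P[170:225:1,col][:,[0,2]].round(3).tolist())
for nm,p,z in(('FR',(783,283),.09),('BRocc',(777,143),.09),('FL',(268,313),.12),('BLocc',(263,152),.09),('edge1',(600,294),.09),
 ('tTL',(300,184),.098),('tTR',(396,184),.098),('tBR',(396,245),.098),('tBL',(299,241),.098),
 ('mL',(523,176),.1),('mR',(676,171),.1),('cap',(622,172),.1),('mLb',(523,185),.105),('mRb',(676,179),.105),('timerL',(710,198),.154),('timerR',(792,190),.154),('pullL',(495,302),.135),('pullR',(549,300),.135)):
    print(nm,ray('top',c(*p),z).round(4))
viewer.camera('scene')
Z=dict(slot_mid=.0985,pull_top=.135,tally_mid=.094,marker_mid=.099,timer=.09,spice_jar=0,mug=0,stand=0)
for l,z in Z.items():
    r=viewer.spot_point('scene',l)
    for e in r[:2]: print(l,round(e['score'],2),np.round(e['position'],1),ray('scene',e['position'],z).round(4))
im=cv2.imread('pics/scene0.png');cv2.imwrite('pics/scenec.png',cv2.resize(im[145:245,210:390],None,fx=4.4,fy=4.4,interpolation=cv2.INTER_CUBIC))
```

```text
gray [0.64  0.117 0.643]
gray [0.609 0.118 0.638]
gray [0.59  0.119 0.638]
gray [ 0.587 -0.049  0.639]
gray [ 0.606 -0.05   0.639]
[[0.596, 0.64], [0.594, 0.639], [0.592, 0.64], [0.59, 0.64], [0.588, 0.636], [0.586, 0.639], [0.585, 0.625], [0.654, 0.093], [0.65, 0.093], [0.647, 0.089], [0.643, 0.098], [0.64, 0.091], [0.637, 0.092], [0.634, 0.089], [0.631, 0.088], [0.627, 0.095], [0.624, 0.089], [0.62, 0.093], [0.617, 0.09], [0.613, 0.093], [0.611, 0.088], [0.607, 0.093], [0.603, 0.092], [0.6, 0.089], [0.596, 0.097], [0.594, 0.087], [0.59, 0.094], [0.586, 0.095], [0.583, 0.098], [0.58, 0.094], [0.576, 0.099], [0.573, 0.09], [0.57, 0.091], [0.567, 0.09], [0.563, 0.091], [0.56, 0.088], [0.557, 0.088], [0.553, 0.089], [0.55, 0.095], [0.547, 0.093], [0.543, 0.093], [0.54, 0.091], [0.537, 0.09], [0.533, 0.094], [0.53, 0.09], [0.525, 0.133], [0.461, 1.554], [0.518, 0.137], [0.516, 0.103], [0.514, 0.063], [0.513, -0.001], [0.509, 0.006], [0.506, 0.001], [0.502, 0.005], [0.499, 0.005]]
FR [ 0.5377 -0.1684  0.09  ]
BRocc [ 0.6553 -0.1665  0.09  ]
FL [0.5202 0.2543 0.12  ]
BLocc [0.6564 0.2641 
[... 168 characters left out ...]
1   ]
mR [ 0.6322 -0.0811  0.1   ]
cap [ 0.6323 -0.0362  0.1   ]
mLb [0.6225 0.046  0.105 ]
mRb [ 0.6249 -0.0808  0.105 ]
timerL [ 0.6036 -0.1063  0.154 ]
timerR [ 0.6087 -0.1721  0.154 ]
pullL [0.5247 0.0682 0.135 ]
pullR [0.5254 0.0246 0.135 ]
slot_mid 0.82 [257.6 181.8] [0.5324 0.1427 0.0985]
pull_top 0.66 [276.2 181.6] [0.5241 0.0484 0.135 ]
tally_mid 0.5 [261.2 168.2] [0.6108 0.2155 0.094 ]
marker_mid 0.56 [318.1 185.3] [ 0.6397 -0.0102  0.099 ]
timer 0.95 [343.9 206. ] [ 0.6082 -0.1345  0.09  ]
timer 0.16 [316.7 184.4] [0.6541 0.0082 0.09  ]
spice_jar 0.89 [200.6 199.8] [0.44   0.3337 0.    ]
mug 0.6 [424.3 289.2] [ 0.5535 -0.4265  0.    ]
stand 0.7 [299.6 211.4] [0.609  0.0395 0.    ]
```

View pics/scenec.png

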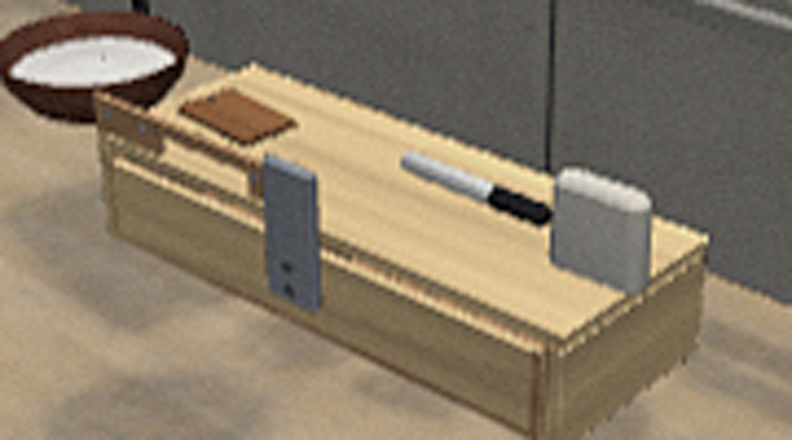

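Run:
```python
from h import *
viewer_d=viewer.camera('scene')[1]; P=cloud('scene',viewer_d)
for r,c in((5,400),(12,400),(20,400),(10,385),(3,410),(1,600),(100,380),(140,300),(160,400)): print((r,c),P[r,c].round(3))
# shelf outline: any points x>.5, z in .3-.66 , |y|<.5
m=(P[...,0]>.3)&(P[...,2]>.25)&(abs(P[...,1])<.35)&(viewer_d>0); q=P[m]; print(len(q), q.min(0),q.max(0))
T=cloud('top',np.load('top0.npy'));m=(T[...,2]>.5)&(T[...,2]<.8)&(T[...,0]>.5); q=T[m]; print(np.percentile(q,[0,1,99,100],axis=0).round(3))
```

```text
(5, 400) [ 0.823 -0.12   0.583]
(12, 400) [ 0.823 -0.121  0.567]
(20, 400) [ 0.835 -0.116  0.547]
(10, 385) [ 0.752 -0.122  0.575]
(3, 410) [ 0.864 -0.123  0.586]
(1, 600) [ 0.585 -0.585  0.619]
(100, 380) [ 0.88  -0.049  0.316]
(140, 300) [0.877 0.293 0.096]
(160, 400) [ 0.88  -0.142  0.143]
24417 [ 0.58405441 -0.34999556  0.25000103] [0.88827845 0.34998472 0.61148006]
[[ 0.553 -0.752  0.5  ]
 [ 0.585 -0.692  0.575]
 [ 0.881  0.582  0.793]
 [ 0.883  0.732  0.8  ]]
```

```bash
cat >> h.py <<'E'
def go(*ts):
    "print tool-frame shift for world targets (x,y,z,angle of tool y)"
    s=bot.observe(); q=s['tcp_rot']; M=R.from_quat(np.r_[q[1:],q[0]]).as_matrix(); a0=np.arctan2(M[1,1],M[0,1])
    print('tcp',s['eef_pos'].round(4),'ang',round(a0,4),'F',s['contact_force'].round(1),'grip',round(s['grip_width'],3),'t',s['t'])
    for t in ts: print(t,(M.T@(np.array(t[:3])-s['eef_pos'])).round(4), 'roll',round(-((t[3]-a0+np.pi)%(2*np.pi)-np.pi),4))
C=np.array([.609,.0475]);TH=.04
def W(x,y): return C+np.array([[np.cos(TH),-np.sin(TH)],[np.sin(TH),np.cos(TH)]])@[x,y]
E
python3 -c "
from h import *
go((.523,.0465,.2,.04),(.523,.0465,.13,.04))"
```

```text
tcp [0.1684 0.6019 0.2389] ang 1.298 F [-0.6  1.2 -0.4] grip 1.002 t 1.0
(0.523, 0.0465, 0.2, 0.04) [-0.4911 -0.4393  0.0389] roll 1.258
(0.523, 0.0465, 0.13, 0.04) [-0.4911 -0.4393  0.1089] roll 1.258
```

Emit:
move_arm:
  steps:
    - [-0.491,-0.439,0.039,1.258]
    - [-0.491,-0.439,0.039,1.258]
    - [-0.491,-0.439,0.039,1.258]
    - [-0.491,-0.439,0.039,1.258]
    - [-0.491,-0.439,0.039,1.258]
    - [-0.491,-0.439,0.039,1.258]
    - [-0.491,-0.439,0.039,1.258]
    - [-0.491,-0.439,0.039,1.258]
    - [-0.491,-0.439,0.039,1.258]
    - [-0.491,-0.439,0.039,1.258]
    - [-0.491,-0.439,0.039,1.258]
    - [-0.491,-0.439,0.039,1.258]
    - [-0.491,-0.439,0.039,1.258]
    - [-0.491,-0.439,0.039,1.258]
    - [-0.491,-0.439,0.039,1.258]
    - [-0.491,-0.439,0.039,1.258]
    - [-0.491,-0.439,0.039,1.258]
    - [-0.491,-0.439,0.039,1.258]
    - [-0.491,-0.439,0.039,1.258]
    - [-0.491,-0.439,0.039,1.258]
  jaw: 0
  newtons: 12

```text
t: 3.0
eef_pos: [0.5228, 0.0473, 0.2]
tcp_rot: [0.0, 0.693, 0.721, 0.0]
contact_force: [0.8, 0.1, -0.1]
grip_width: 1.0
grasp_force: 0.0
```

Emit:
move_arm:
  steps:
    - [0,0,0.03,0]
    - [0,0,0.055,0]
    - [0,0,0.07,0]
    - [0,0,0.07,0]

```text
t: 3.4
eef_pos: [0.5218, 0.047, 0.1283]
tcp_rot: [-0.001, 0.693, 0.721, -0.001]
contact_force: [0.4, -0.2, -0.3]
grip_width: 1.0
grasp_force: 0.0
```

Emit:
move_arm:
  steps:
    - [0,0,0,0]
    - [0,0,0,0]
    - [0,0,0,0]
    - [0,0,0,0]
    - [0,0,0,0]
    - [0,0,0,0]
    - [0,0,0,0]
    - [0,0,0,0]
    - [0,0,0,0]
    - [0,0,0,0]
  jaw: 255
  newtons: 12

```text
t: 4.4
eef_pos: [0.5229, 0.0468, 0.1299]
tcp_rot: [-0.0, 0.693, 0.721, -0.0]
contact_force: [-0.8, -0.2, -0.1]
grip_width: 0.155
grasp_force: 0.0
```

Emit:
move_arm:
  steps:
    - [0,0,0,0]
    - [0,0,0,0]
    - [0,0,0,0]
    - [0,-0.01,0,0]
    - [0,-0.025,0,0]
    - [0,-0.04,0,0]
    - [0,-0.055,0,0]
    - [0,-0.07,0,0]
    - [0,-0.078,0,0]
    - [0,-0.083,0,0]
    - [0,-0.086,0,0]
    - [0,-0.088,0,0]
    - [0,-0.088,0,0]

```text
t: 5.7
eef_pos: [0.4351, 0.0434, 0.1299]
tcp_rot: [-0.0, 0.693, 0.721, 0.0]
contact_force: [-0.4, 3.7, -2.9]
grip_width: 0.114
grasp_force: 12.0
```

Emit:
move_arm:
  steps:
    - [0,-0.002,0,0]
    - [0,-0.004,0,0]
    - [0,-0.006,0,0]
    - [0,-0.006,0,0]

```text
t: 6.1
eef_pos: [0.4341, 0.043, 0.1307]
tcp_rot: [0.003, 0.693, 0.721, 0.003]
contact_force: [24.2, 4.6, -17.1]
grip_width: 0.127
grasp_force: 12.0
```

Emit:
move_arm:
  steps:
    - [0,0.005,0,0]
    - [0,0.005,0,0]
    - [0,0.005,0,0]
    - [0,0.005,0,0]
    - [0,0.005,0,0]
    - [0,0.005,-0.03,0]
    - [0,0.005,-0.07,0]
    - [0,0.005,-0.1,0]
    - [0,0.005,-0.1,0]
  jaw: 110

```text
t: 7.0
eef_pos: [0.4356, 0.0432, 0.2333]
tcp_rot: [0.002, 0.693, 0.721, 0.002]
contact_force: [0.3, -0.3, -0.4]
grip_width: 0.566
grasp_force: 0.0
```

Run:
```python
from h import *
p,d=viewer.camera('top'); cv2.imwrite('pics/top1.png',p[...,::-1]); P=cloud('top',d)
cv2.imwrite('pics/top1c.png',cv2.resize(p[150:260,200:370,::-1],None,fx=4.5,fy=4.5,interpolation=cv2.INTER_CUBIC))
for l,z in dict(bin_left=.015,bin_right=.015,marker_mid=.099,tally_mid=.094,pull_top=.135,timer=.09).items():
    for e in viewer.spot_point('top',l)[:1]: print(l,round(e['score'],2),np.round(e['position'],1),ray('top',e['position'],z).round(4))
print([W(-125,120)if 0 else 0])
for n,xy in dict(FR=(-.08,-.215),BL=(.08,.215),FL=(-.08,.215),slot=(-.077,.1)).items(): print(n,W(*xy).round(4),proj('top',np.r_[W(*xy),.09]).round(1))
mx,my=W(.02,-.065)
go((.67,-.018,.2,1.61),(.67,-.018,.117,1.61))
```

```text
bin_left 0.92 [266.  229.4] [0.4823 0.1738 0.015 ]
bin_right 0.93 [328.  222.2] [ 0.5029 -0.0431  0.015 ]
tally_mid 0.85 [255.3 194.7] [0.5972 0.1972 0.094 ]
timer 0.51 [356.8 186.3] [ 0.6189 -0.1419  0.09  ]
[0]
FR [ 0.5377 -0.1705] [366.  210.4]
BL [0.6803 0.2655] [234.9 170.5]
FL [0.5205 0.2591] [237.  218.2]
slot [0.5281 0.1443] [271.5 215.2]
tcp [0.4335 0.0433 0.229 ] ang 0.04 F [-0.9 -0.4  0.5] grip 0.571 t 7.35
(0.67, -0.018, 0.2, 1.61) [-0.0707  0.2339  0.0285] roll -1.57
(0.67, -0.018, 0.117, 1.61) [-0.0707  0.2341  0.1115] roll -1.57
```

View pics/top1c.png

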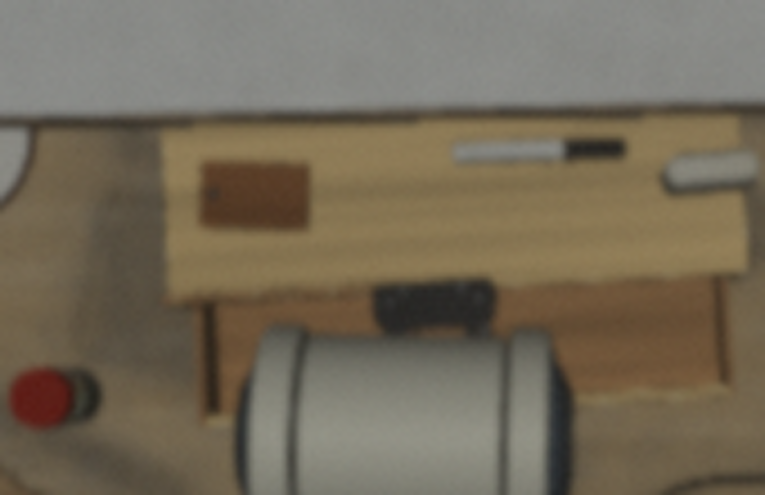

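Emit:
move_arm:
  steps:
    - [-0.061,0.239,0.03,-1.57]
    - [-0.061,0.239,0.03,-1.57]
    - [-0.061,0.239,0.03,-1.57]
    - [-0.061,0.239,0.03,-1.57]
    - [-0.061,0.239,0.03,-1.57]
    - [-0.061,0.239,0.03,-1.57]
    - [-0.061,0.239,0.03,-1.57]
    - [-0.061,0.239,0.03,-1.57]
    - [-0.061,0.239,0.03,-1.57]
    - [-0.061,0.239,0.03,-1.57]
    - [-0.061,0.239,0.03,-1.57]
    - [-0.061,0.239,0.03,-1.57]
    - [-0.061,0.239,0.03,-1.57]
    - [-0.061,0.239,0.03,-1.57]

```text
t: 8.75
eef_pos: [0.6752, -0.0081, 0.1995]
tcp_rot: [-0.0, -0.019, 1.0, 0.0]
contact_force: [0.1, 0.8, 0.1]
grip_width: 0.571
grasp_force: 0.0
```

Run:
```python
from h import *
go((.673,-.018,.12,1.61))
p,d=viewer.camera('scene'); cv2.imwrite('pics/s2.png',cv2.resize(p[100:250,200:390,::-1],None,fx=4,fy=4,interpolation=cv2.INTER_CUBIC))
```

```text
tcp [ 0.6752 -0.0081  0.1995] ang 1.608 F [0.1 0.8 0.1] grip 0.571 t 8.75
(0.673, -0.018, 0.12, 1.61) [ 0.0025 -0.0098  0.0795] roll -0.002
```

View pics/s2.png

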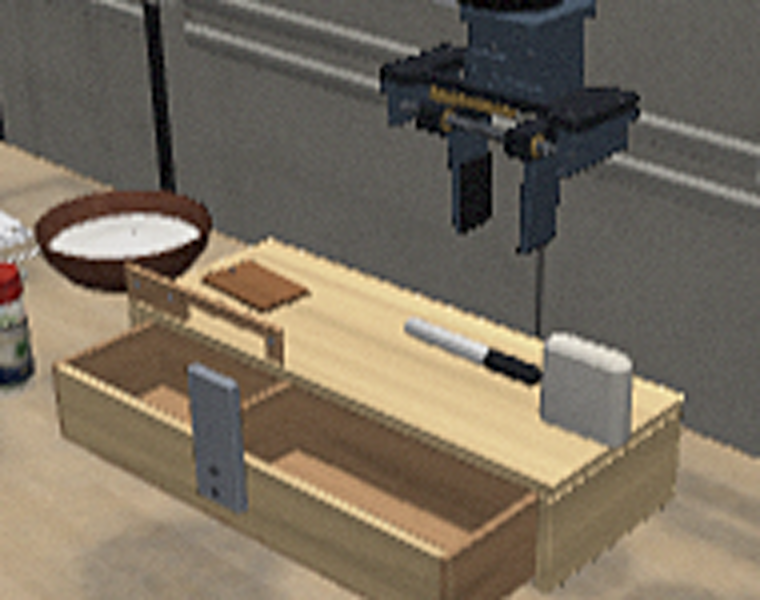

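Emit:
move_arm:
  steps:
    - [0.002,-0.01,0.04,0]
    - [0.002,-0.01,0.07,0]
    - [0.002,-0.01,0.08,0]
    - [0.002,-0.01,0.08,0]

```text
t: 9.2
eef_pos: [0.673, -0.0181, 0.1188]
tcp_rot: [-0.001, -0.019, 1.0, 0.0]
contact_force: [0.8, -0.0, -0.5]
grip_width: 0.569
grasp_force: 0.0
```

Emit:
move_arm:
  steps:
    - [0.008,0,0,0]
    - [0.016,0,0,0]
    - [0.024,0,0,0]
    - [0.034,0,0,0]
    - [0.044,0,0,0]
    - [0.054,0,0,0]
    - [0.064,0,0,0]
    - [0.074,0,0,0]
    - [0.084,0,0,0]
    - [0.094,0,0,0]
    - [0.1,0,0,0]
    - [0.106,0,0,0]
    - [0.112,0,0,0]
    - [0.118,0,0,0]
    - [0.124,0,0,0]
    - [0.13,0,0,0]
    - [0.135,0,0,0]
    - [0.14,0,0,0]
    - [0.14,0,0,0]

```text
t: 11.1
eef_pos: [0.5331, -0.0237, 0.1199]
tcp_rot: [-0.0, -0.02, 1.0, 0.0]
contact_force: [0.6, -0.6, 1.7]
grip_width: 0.566
grasp_force: 0.0
```

Run:
```python
from h import *
p,d=viewer.camera('scene'); cv2.imwrite('pics/s3.png',cv2.resize(p[130:250,200:390,::-1],None,fx=4,fy=4,interpolation=cv2.INTER_CUBIC))
go()
```

```text
tcp [ 0.5336 -0.0237  0.12  ] ang 1.6099 F [-0.  -1.   0.5] grip 0.565 t 11.15
```

View pics/s3.png

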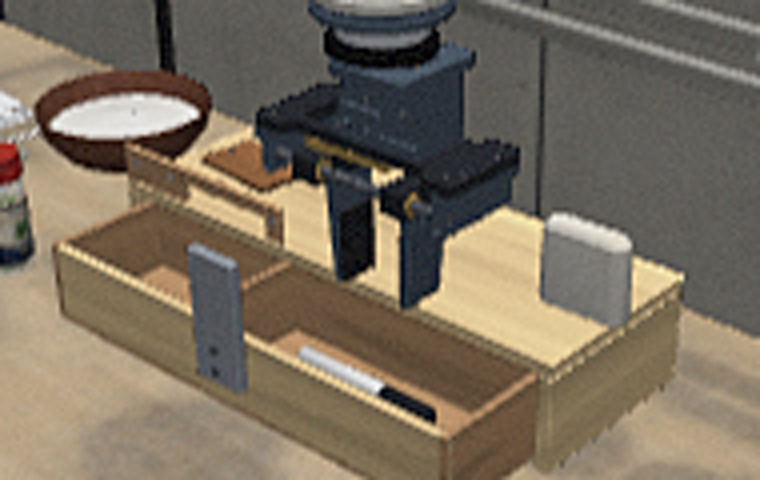

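Run:
```python
from h import *
for p in((201,162),(309,163),(309,229),(201,227)):
    w=ray('top',(200+(p[0]-1.75)/4.5,150+(p[1]-1.75)/4.5),.098)[:2]; c,s=np.cos(TH),np.sin(TH); print((np.array([[c,s],[-s,c]])@(w-C)).round(4))
a=W(0,.212)
go((.54,-.022,.2,1.61),(*a,.2,1.61),(*a,.12-.002,1.61))
```

```text
[0.0263 0.1845]
[0.0208 0.1049]
[-0.0281  0.1074]
[-0.0218  0.1867]
tcp [ 0.5336 -0.0237  0.12  ] ang 1.6099 F [-0.  -1.   0.5] grip 0.565 t 11.15
(0.54, -0.022, 0.2, 1.61) [-0.0065  0.0014 -0.08  ] roll -0.0001
(np.float64(0.6005222611524336), np.float64(0.2593304226121273), 0.2, 1.61) [-0.0779  0.2802 -0.08  ] roll -0.0001
(np.float64(0.6005222611524336), np.float64(0.2593304226121273), 0.118, 1.61) [-0.078   0.2802  0.002 ] roll -0.0001
```

Emit:
move_arm:
  steps:
    - [0,0,-0.04,0]
    - [-0.005,0,-0.08,0]
    - [-0.078,0.28,-0.08,0]
    - [-0.078,0.28,-0.08,0]
    - [-0.078,0.28,-0.08,0]
    - [-0.078,0.28,-0.08,0]
    - [-0.078,0.28,-0.08,0]
    - [-0.078,0.28,-0.08,0]
    - [-0.078,0.28,-0.08,0]
    - [-0.078,0.28,-0.08,0]
    - [-0.078,0.28,-0.04,0]
    - [-0.078,0.28,-0.015,0]
    - [-0.078,0.28,0.002,0]
    - [-0.078,0.28,0.002,0]
    - [-0.078,0.28,0.002,0]
  jaw: 255
  newtons: 12

```text
t: 12.65
eef_pos: [0.6007, 0.2577, 0.1178]
tcp_rot: [-0.0, -0.019, 1.0, -0.0]
contact_force: [-0.4, -0.2, -0.1]
grip_width: 0.003
grasp_force: 0.0
```

Emit:
move_arm:
  steps:
    - [0,-0.008,0,0]
    - [0,-0.016,0,0]
    - [0,-0.024,0,0]
    - [0,-0.032,0,0]
    - [0,-0.04,0,0]
    - [0,-0.046,0,0]
    - [0,-0.051,0,0]
    - [0,-0.054,0,0]
    - [0,-0.056,0,0]
    - [0,-0.056,0,0]
    - [0,-0.05,0,0]
    - [0,-0.05,-0.04,0]
    - [0,-0.05,-0.08,0]
    - [-0.058,-0.1,-0.08,0]
    - [-0.058,-0.1,-0.08,0]
    - [-0.058,-0.1,-0.08,0]

```text
t: 14.25
eef_pos: [0.665, 0.1598, 0.1979]
tcp_rot: [0.001, -0.019, 1.0, -0.0]
contact_force: [-1.1, 0.8, -0.2]
grip_width: 0.005
grasp_force: 0.0
```

Run:
```python
from h import *
ov=[]
for n,box,k in(('top',(150,240,200,300),6),('scene',(130,210,205,300),8)):
    p,d=viewer.camera(n); im=p[...,::-1]; r0,r1,c0,c1=box
    c=cv2.resize(im[r0:r1,c0:c1],None,fx=k,fy=k,interpolation=cv2.INTER_CUBIC)
    def ln(pts,col):
        q=[(proj(n,np.r_[W(*a[:2]),a[2]])-[c0,r0]+.5)*k-.5 for a in pts]; cv2.polylines(c,[np.int32(np.round(q))],False,col,1)
    ln([(-.08,.055,.09),(-.08,.055,.107),(-.08,.145,.107),(-.08,.145,.09),(-.08,.055,.09)],(0,0,255))
    ln([(-.08,.04,.09),(-.08,.04,.12),(-.08,.215,.12),(-.08,.215,.09)],(0,255,0))
    ln([(.08,.215,.09),(-.08,.215,.09),(-.08,-.215,.09)],(255,0,0))
    ln([(.025,.06,.098),(.025,.14,.098),(-.025,.14,.098),(-.025,.06,.098),(.025,.06,.098)],(255,255,0))
    cv2.imwrite(f'pics/{n}4.png',c)
    for e in viewer.spot_point(n,'tally_mid')[:1]+viewer.spot_point(n,'slot_mid')[:1]: 
        w=ray(n,e['position'],.096)[:2]; cc,s=np.cos(TH),np.sin(TH);print(n,e['score'],(np.array([[cc,s],[-s,cc]])@(w-C)).round(4))
go()
```

```text
top 0.56 [-0.      0.1098]
top 0.59 [-0.0859  0.1015]
scene 0.7 [0.0024 0.1103]
scene 0.74 [-0.0667  0.1027]
tcp [0.6619 0.1624 0.1978] ang 1.611 F [-0.3 -1.2 -1. ] grip 0.007 t 14.55
```

View pics/top4.png

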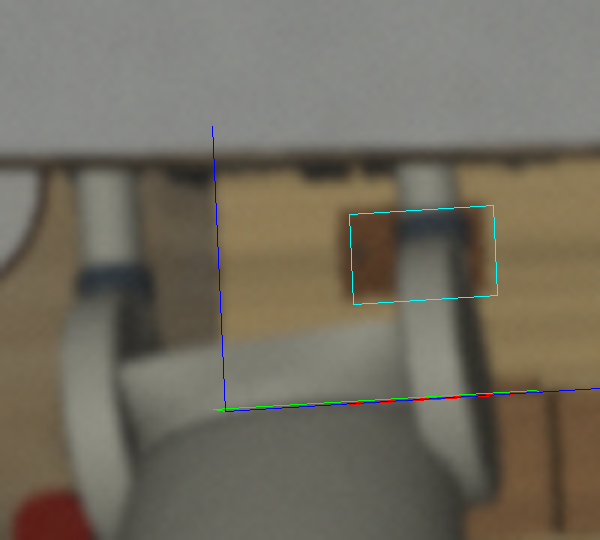

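View pics/scene4.png

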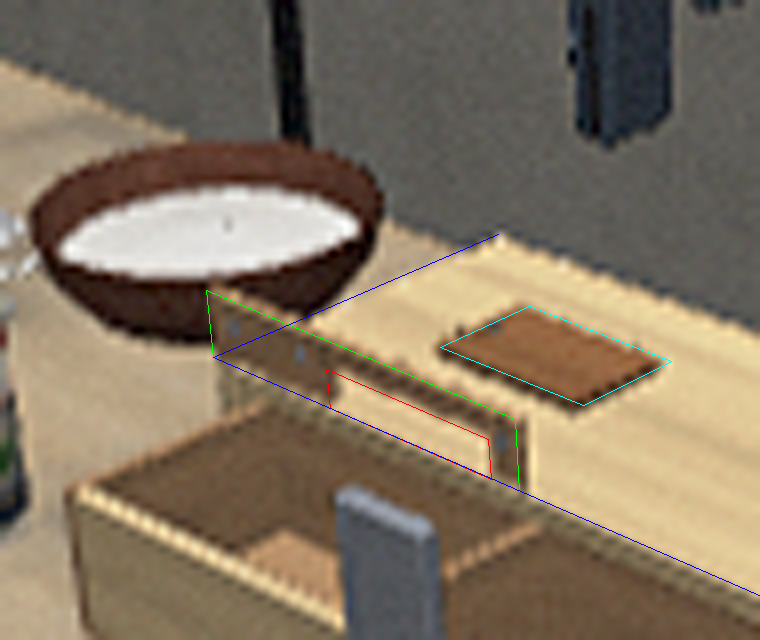

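Emit:
move_arm:
  steps:
    - [0.03,0.055,0,0]
    - [0.058,0.055,0.02,0]
    - [0.058,0.055,0.06,0]
    - [0.058,0.055,0.08,0]
    - [0.058,0.055,0.08,0]
    - [0.058,0.05,0.08,0]
    - [0.058,0.045,0.08,0]
    - [0.058,0.042,0.08,0]
    - [0.058,0.039,0.08,0]
    - [0.058,0.039,0.08,0]
    - [0.058,0.039,0.08,0]
    - [0.058,0.046,0.08,0]
    - [0.058,0.05,0.04,0]
    - [0.058,0.05,0,0]
    - [0.02,0.03,0,0]
    - [-0.005,-0.012,0,0]
    - [-0.005,-0.012,0,0]
    - [-0.005,-0.012,0,0]

```text
t: 16.35
eef_pos: [0.6683, 0.1494, 0.1976]
tcp_rot: [-0.0, -0.019, 1.0, 0.0]
contact_force: [-0.5, 1.2, -0.0]
grip_width: 0.002
grasp_force: 0.0
```

Emit:
move_arm:
  steps:
    - [0,0,0.03,0]
    - [0,0,0.06,0]
    - [0,0,0.08,0]
    - [0,0,0.08,0]
    - [0,0,0.08,0]
  jaw: 120

```text
t: 16.85
eef_pos: [0.6673, 0.151, 0.1177]
tcp_rot: [-0.0, -0.02, 1.0, 0.0]
contact_force: [0.3, 0.4, 0.0]
grip_width: 0.418
grasp_force: 0.0
```

Run:
```python
from h import *
go((*W(-.057,.0975),.118,1.61))
```

```text
tcp [0.6673 0.151  0.1177] ang 1.6111 F [0.3 0.4 0. ] grip 0.418 t 16.85
(np.float64(0.5481466338371274), np.float64(0.14264261835080722), 0.118, 1.61) [ 0.1194 -0.0036 -0.0002] roll 0.0011
```

Emit:
move_arm:
  steps:
    - [0.01,-0.002,0,0]
    - [0.02,-0.003,0,0]
    - [0.03,-0.003,0,0]
    - [0.038,-0.003,0,0]
    - [0.046,-0.003,0,0]
    - [0.053,-0.003,0,0]
    - [0.059,-0.003,0,0]
    - [0.065,-0.003,0,0]
    - [0.07,-0.003,0,0]
    - [0.075,-0.003,0,0]
    - [0.08,-0.003,0,0]
    - [0.085,-0.003,0,0]
    - [0.085,-0.003,0,0]

```text
t: 18.15
eef_pos: [0.5825, 0.1434, 0.1179]
tcp_rot: [-0.0, -0.02, 1.0, -0.0]
contact_force: [-0.1, -0.0, 0.1]
grip_width: 0.532
grasp_force: 0.0
```

Run:
```python
from h import *
go()
p,d=viewer.camera('scene'); cv2.imwrite('pics/s5.png',cv2.resize(p[140:210,205:300,::-1],None,fx=8,fy=8,interpolation=cv2.INTER_CUBIC))
```

```text
tcp [0.5825 0.1434 0.1179] ang 1.6101 F [-0.1 -0.   0.1] grip 0.532 t 18.15
```

View pics/s5.png

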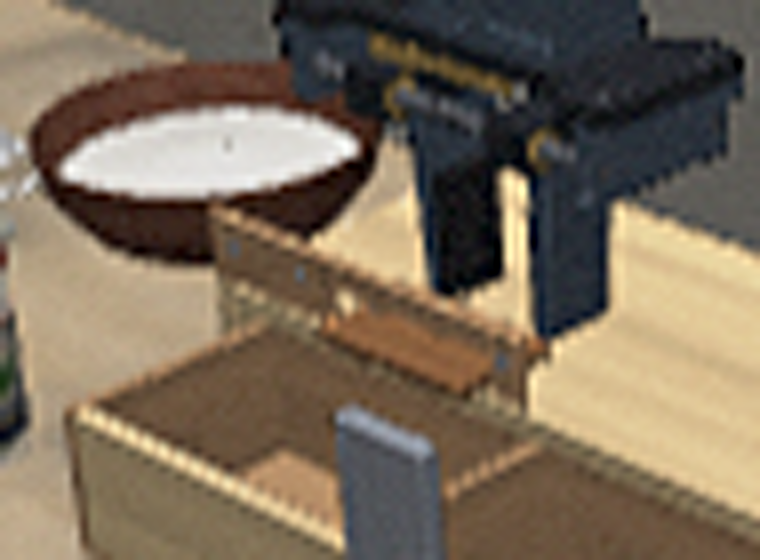

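Emit:
move_arm:
  steps:
    - [0.006,0,0,0]
    - [0.012,0,0,0]
    - [0.018,0,0,0]
    - [0.023,0,0,0]
    - [0.027,0,0,0]
    - [0.03,0,0,0]
    - [0.033,0,0,0]
    - [0.033,0,0,0]
    - [0.033,0,0,0]

```text
t: 19.1
eef_pos: [0.5503, 0.1421, 0.1179]
tcp_rot: [-0.0, -0.02, 1.0, -0.0]
contact_force: [-1.0, 0.3, 0.0]
grip_width: 0.534
grasp_force: 0.0
```

Run:
```python
from h import *
go()
p,d=viewer.camera('scene'); cv2.imwrite('pics/s6.png',cv2.resize(p[140:235,205:335,::-1],None,fx=6,fy=6,interpolation=cv2.INTER_CUBIC))
for e in viewer.spot_point('scene','tally_mid')[:1]: print(e, ray('scene',e['position'],.02))
```

```text
tcp [0.5503 0.1421 0.1179] ang 1.61 F [-1.   0.3  0. ] grip 0.534 t 19.1
{'position': [294.5, 232.5], 'score': 0.48} [ 0.493792   -0.05151558  0.02      ]
```

View pics/s6.png

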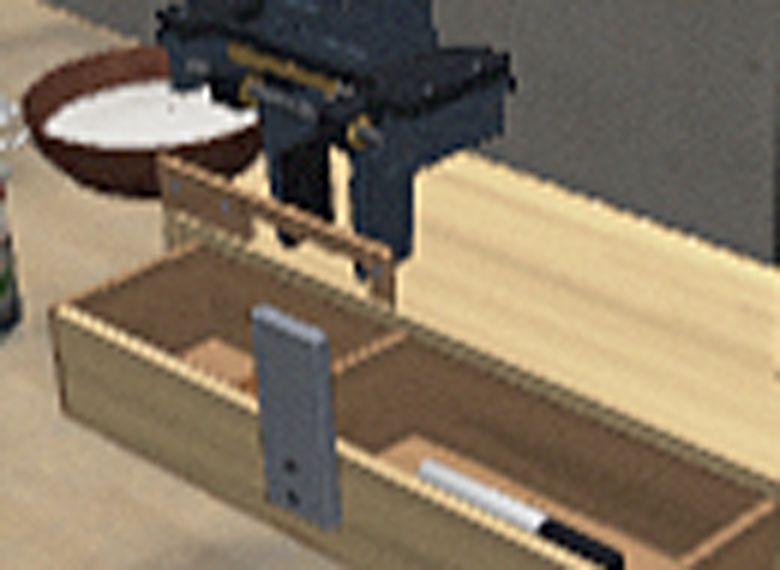

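Emit:
move_arm:
  steps:
    - [-0.005,0,-0.04,0]
    - [-0.005,0,-0.08,0]
    - [0.161,-0.284,-0.08,1.57]
    - [0.161,-0.284,-0.08,1.57]
    - [0.161,-0.284,-0.08,1.57]
    - [0.161,-0.284,-0.08,1.57]
    - [0.161,-0.284,-0.08,1.57]
    - [0.161,-0.284,-0.08,1.57]
    - [0.161,-0.284,-0.08,1.57]
    - [0.161,-0.284,-0.08,1.57]
    - [0.161,-0.284,-0.08,1.57]
    - [0.161,-0.284,-0.08,1.57]
    - [0.161,-0.284,-0.08,1.57]
    - [0.161,-0.284,-0.08,1.57]
    - [0.161,-0.284,-0.08,1.57]
  jaw: 255

```text
t: 20.7
eef_pos: [0.4006, -0.148, 0.1979]
tcp_rot: [0.0, 0.692, 0.722, -0.0]
contact_force: [0.2, -0.0, 0.3]
grip_width: 0.002
grasp_force: 0.0
```

Run:
```python
from h import *
p,d=viewer.camera('top'); P=cloud('top',d)
for l,z in dict(tally_mid=.02,marker_mid=.02,bin_left=.01,pull_top=.135).items():
    for e in viewer.spot_point('top',l)[:2]: print(l,round(e['score'],2),np.round(e['position'],1),ray('top',e['position'],z).round(4))
m=(P[...,0]>.44)&(P[...,0]<.52)&(P[...,1]>.1)&(P[...,1]<.25)
# darkness map in bin_left: stand-grid of brightness and height
for x in np.arange(-.165,-.08,.01):
    row=[]
    for y in np.arange(.19,.04,-.012):
        u,v=np.round(proj('top',np.r_[W(x,y),.015])).astype(int); row.append('%3d/%2d'%(p[v,u].mean(),P[v,u,2]*1000))
    print(round(x,3),row)
go((.388,.042,.2,.04),(.388,.042,.125,.04))
```

```text
tally_mid 0.7 [272.5 226.3] [0.4925 0.1504 0.02  ]
tally_mid 0.67 [301.7 188.5] [0.6227 0.0467 0.02  ]
marker_mid 0.53 [323.6 219.9] [ 0.5111 -0.0279  0.02  ]
bin_left 0.81 [272.1 224.4] [0.4994 0.153  0.01  ]
pull_top 0.64 [303.8 241.7] [0.4386 0.036  0.135 ]
-0.165 ['105/73', '103/71', '103/78', '102/75', '103/80', '104/70', '101/69', '105/67', '101/66', '103/78', '104/68', '100/76', '102/73']
-0.155 [' 82/17', ' 86/16', ' 88/ 6', ' 82/ 8', ' 84/13', ' 84/13', ' 85/17', ' 90/11', ' 83/11', ' 83/14', ' 84/17', ' 85/10', ' 81/73']
-0.145 [' 73/12', ' 85/12', ' 81/12', ' 82/14', ' 83/10', ' 81/13', ' 82/12', ' 81/16', ' 79/ 7', ' 78/11', ' 81/14', ' 79/17', ' 71/80']
-0.135 [' 73/13', ' 82/ 6', ' 82/12', ' 82/15', ' 80/14', ' 67/21', ' 65/25', ' 67/22', ' 65/1553', ' 61/20', ' 67/20', ' 81/10', ' 73/70']
-0.125 [' 77/15', ' 86/12', ' 86/14', ' 85/ 9', ' 76/ 9', ' 60/28', ' 61/24', ' 60/26', ' 62/27', ' 58/25', ' 60/26', ' 81/11', ' 79/65']
-0.115 [' 72/14', ' 81/12', ' 80/ 8', ' 80/ 4', ' 71/14', ' 56/29', ' 59/20', ' 57/13', ' 57/19', ' 58/24', ' 57/19', ' 79/16', ' 80/72']
-0.105 [' 72/21', ' 79/16', ' 81/15', ' 82/15', ' 63/17', ' 56/27', ' 56/20', ' 56/27', ' 56/22', ' 55/23', ' 55/18', ' 80/12', ' 79/71']
-0.095 [' 79/ 5', ' 82/18', ' 83/12', ' 82/ 5', ' 68/19', ' 58/24', ' 58/21', ' 59/17', ' 61/25', ' 55/25', ' 55/26', ' 76/12', ' 75/71']
-0.085 [' 78/14', ' 82/15', ' 84/11', ' 81/13', ' 81/16', ' 72/13', ' 75/14', ' 83/ 7', ' 83/13', ' 77/19', ' 74/ 6', ' 78/15', ' 74/73']
tcp [ 0.4006 -0.148   0.1979] ang 0.041 F [-0.7 -0.3 -0.1] grip 0.005 t 20.95
(0.388, 0.042, 0.2, 0.04) [ 0.1903 -0.0048 -0.0021] roll 0.001
(0.388, 0.042, 0.125, 0.04) [ 0.1903 -0.0048  0.0729] roll 0.001
```

Emit:
move_arm:
  steps:
    - [0.19,-0.012,0,0]
    - [0.19,-0.012,0,0]
    - [0.19,-0.012,0,0]
    - [0.19,-0.012,0,0]
    - [0.19,-0.005,0,0]
    - [0.19,-0.005,0.03,0]
    - [0.19,-0.005,0.06,0]
    - [0.19,-0.005,0.073,0]
    - [0.19,-0.005,0.073,0]

```text
t: 21.85
eef_pos: [0.3873, 0.0413, 0.1236]
tcp_rot: [-0.001, 0.693, 0.721, -0.001]
contact_force: [-0.4, 0.1, -0.7]
grip_width: 0.004
grasp_force: 0.0
```

Emit:
move_arm:
  steps:
    - [0,0.01,0,0]
    - [0,0.02,0,0]
    - [0,0.027,0,0]
    - [0,0.035,0,0]
    - [0,0.043,0,0]
    - [0,0.051,0,0]
    - [0,0.059,0,0]
    - [0,0.067,0,0]
    - [0,0.075,0,0]
    - [0,0.083,0,0]
    - [0,0.09,0,0]
    - [0,0.097,0,0]
    - [0,0.103,0,0]
    - [0,0.108,0,0]
    - [0,0.112,0,0]
    - [0,0.114,0,0]
    - [0,0.114,0,0]

```text
t: 23.55
eef_pos: [0.5022, 0.0462, 0.1249]
tcp_rot: [0.0, 0.693, 0.721, 0.0]
contact_force: [-0.4, 0.2, 0.1]
grip_width: 0.007
grasp_force: 0.0
```

Emit:
move_arm:
  steps:
    - [0,0.001,0,0]
    - [0,0.002,0,0]
    - [0,0.003,0,0]
    - [0,0.004,0,0]
    - [0,0.004,0,0]

```text
t: 24.05
eef_pos: [0.506, 0.0464, 0.1249]
tcp_rot: [0.0, 0.693, 0.721, 0.0]
contact_force: [-0.9, 1.0, -0.4]
grip_width: 0.005
grasp_force: 0.3
```

Emit:
move_arm:
  steps:
    - [0,0.001,0,0]
    - [0,0.002,0,0]
    - [0,0.003,0,0]
    - [0,0.003,0,0]

```text
t: 24.45
eef_pos: [0.5083, 0.0465, 0.1249]
tcp_rot: [-0.0, 0.693, 0.721, -0.0]
contact_force: [-5.0, 0.9, 3.0]
grip_width: 0.008
grasp_force: 2.7
```

Emit:
move_arm:
  steps:
    - [0,0.001,0,0]
    - [0,0.002,0,0]
    - [0,0.002,0,0]

```text
t: 24.75
eef_pos: [0.5084, 0.0465, 0.1247]
tcp_rot: [-0.002, 0.693, 0.721, -0.002]
contact_force: [-16.0, -1.4, 13.4]
grip_width: 0.004
grasp_force: 8.6
```

Emit:
move_arm:
  steps:
    - [0,-0.006,0,0]
    - [0,-0.02,0,0]
    - [0,-0.05,-0.02,0]
    - [0,-0.09,-0.06,0]
    - [0.0,-0.11,-0.1,0]
    - [0.0,-0.11,-0.1,0]
    - [0.0,-0.11,-0.1,0]
    - [0.0,-0.11,-0.1,0]

```text
t: 25.55
eef_pos: [0.4014, 0.0421, 0.2245]
tcp_rot: [0.0, 0.693, 0.721, 0.0]
contact_force: [0.9, 0.1, 0.4]
grip_width: 0.004
grasp_force: 0.0
```

Run:
```python
from h import *
viewer.camera('scene')
for l,z in dict(pull_top=.135,timer=.09,spice_jar=0,mug=0,tally_mid=.094,marker_mid=.094).items():
    for e in viewer.spot_point('scene',l)[:1]: print(l,round(e['score'],2),np.round(e['position'],1),ray('scene',e['position'],z).round(4))
p,d=viewer.camera('top'); P=cloud('top',d)
e=viewer.spot_point('top','pull_top'); print(e[:1])
go()
```

```text
pull_top 0.9 [279.3 181.6] [0.5301 0.0419 0.135 ]
spice_jar 0.96 [203.4 199.9] [0.4459 0.3262 0.    ]
mug 0.87 [424.9 288.3] [ 0.5572 -0.4261  0.    ]
[{'position': [301.9, 212.4], 'score': 0.5}]
tcp [0.4009 0.0422 0.2247] ang 0.04 F [-1.   0.8  0.1] grip 0.007 t 26.0
```

```bash
python3 -c "
from h import *
print(bot.hand_in())"
```

```text
the job is handed in; nothing more can be done
None
```

The marker is in the drawer's right compartment, the tally is in the left one, the drawer is pushed home against its stop, and the job was handed in at about 26 s. No move was aimed at the timer, jar or mug. The last check found the jar and mug about where they stood, but did not pick out the timer.

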